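Press the back onto a watch

TASK

Close the watch with the lever press, working with the fingertips only: push the red post to swing the nest with the watch fully in under the ram, then push the black lever all the way down so that the press seats the case back, and let the lever rise again. Then push the red post the other way to swing the nest fully back out, with the closed watch lying in it. Lift nothing, do not touch the watch itself, and leave the other things on the bench where they are.

Things in the scene. Friction and masses are not known exactly. Their poses are not given: they have to be found in the camera images.
- lever_grip (a point): Push point on top of the press lever's black round grip (21 mm thick, 95 mm long). The lever pivots at the back of the blue press's head and reaches over the ram to the operator. The point moves on a radius of 175 mm about lever_pivot: 227 mm over the bench when the lever is up, 158 mm when fully down. The grip goes on 30 mm outwards and 65 mm inwards of it.
- lever_pivot (a point): Centre of the lever's level pivot bolt, fixed to the press (140 x 185 mm, 190 mm high), 165 mm over the bench. The point has the press's axes: x from the operator's side to the back, y to the left, z up. The lever swings in its x-z plane.
- lever (a joint): Lever angle in rad: 0 = up, 0.30 rad above level (a return spring raises it within a second when it is let go), 0.40 = fully down on its stop, 0.10 rad below level. It drives the ram down 65 mm per rad. Pushing at lever_grip takes about 4 N, rising to about 11 N as the case back goes in.
- press: The blue lever press, fixed to the bench: base plate 140 x 185 mm, top 16 mm over the bench, head and pivot up to 190 mm. Origin on the bench under the ram's axis; x from the operator's side to the back, y to the left. The ram ends in a white die 28 mm across, 62 mm over the bench when the lever is up.
- nest_post (a point): Point on the axis of the swing nest's upright red post, 52 mm over the bench, mid-way up its shank (11 mm thick, 35 to 63 mm over the bench); above is a knob 18 mm thick, top 83 mm over the bench; below, a dark arm 16 mm wide, top 30 mm over the bench. Pushed sideways it turns the nest about nest_pivot on a radius of 120 mm; 1 to 3 N are needed.
- nest_pivot (a point): Vertical axis of the nest's pivot, fixed to the press, 90 mm to the left of the ram's axis.
- nest (a joint): Nest swing in rad, anticlockwise from above: 0 = fully out to the front on its stop (start), 1.13 = fully in under the ram on its stop. It stays where it is left. Seen from nest_pivot the post points to the press's left (85 degrees from the press's x axis) when out, to the front left (150 degrees) when in.
- nest_centre (a point): Centre of the floor of the white round nest (52 mm across, recess 39 mm across and 6 mm deep), 27 mm over the bench, 90 mm from nest_pivot.
- watch: Watch head without strap, lying face down in the nest: steel case 37 mm across and 10 mm thick, with lugs and a small crown. Origin at the centre of its underside, 27 mm over the bench; z up.
- case_back (a joint): How far the watch's case back (disc 31 mm across) has been pressed in, in m: 0 = standing 4 mm proud of the case (start), 0.004 = fully home, flush with the case. A tight fit: it stays where it is pressed.
- tweezers: Bystander: red and steel tweezers 150 mm long, loose on the bench on the left. Origin under its centre.
- scribe: Bystander: thin steel scribe 151 mm long, loose on the bench on the left. Origin under its centre.
- flush_cutters: Bystander: blue flush cutters 122 mm long, loose on the bench on the right. Origin under its centre.
- bottle_1: Bystander: small amber dropper bottle 33 mm across and 102 mm high, standing on the right behind the press. Origin under its centre.
- tape_1: Bystander: roll of masking tape 96 mm across and 25 mm high, lying flat on the left behind the press, in front of the long wooden fence. Origin under its centre.
Not all that is in view belongs to the job. What is shaped like the watch but blue or yellow is not meant.

How it is judged:
By the outcome, as a careful person would: the job done as asked, in the order asked, and still so for the second after the job is handed in, with the robot touching nothing.
It also fails if it takes over 58 s, if anything falls off the work surface, if the arm or the gripper's body presses on something with over 40 N, if the wrist force passes 120 N, or if a joint passes its speed limit or range.

ROBOT

A 6-joint arm with a two-finger parallel gripper is mounted at the origin on a cart in front of the work surface, level with it; the furniture and walls round the work are solid. World frame = base frame: x ahead of the robot, y to its left, z up, the work surface at z = 0. Lengths are in m, angles in rad, forces in N, time in s.
With the tool pointing down it reaches from about 0.375 to 0.9 m from the base axis. Payload 3.1 kg.
Tool frame: the origin (TCP) lies midway between the tips of the shut fingers; the grasp point (between the pads) lies 19 mm behind it; z points along the fingers, y is the line along which they close (so a half turn about z gives the same grasp; the last joint's range is limited). The gripper opens to 85 mm and grips with 20 to 120 N. Pads are 22 mm wide; open, the fingers measure 114 mm over their backs; the gripper's body (76 mm by 85 mm) begins 54 mm behind the grasp point. The pads swing forward as they close: fully open they stand 13 mm farther back than shut.
Start: joints at [0.998, 0.527, 1.433, -0, 1.181, -0.178], TCP at [0.24, 0.577, 0.192] pointing down, gripper open.
Joint ranges: [-3.08, 3.08], [-0.75, 2.2], [0.22, 2.44], [-1.43, 4.57], [0, 2.65], [-2.85, 2.85]. Speed limits (rad/s): [2.79, 2.79, 3.14, 3.14, 3.14, 3.14].

INTERFACE

Orientations are given as a rotation vector (axis times angle).
In Python, from bench import bot gives the robot as it stands.
- The arm moves only by the tool apply_moves, never from a script. Its argument "commands" is a list that holds one entry, the list of rows, each a list of 5 numbers: the closure, from 0 (fully open) to 1 (shut), then the shift along the tool's x, y, z normalised to -1 to 1, where 1 is 30 mm, then the turn about the tool's z normalised to -1 to 1, where 1 is 5 degrees. A call has 1 to 8 rows; each row shifts and turns the commanded pose from where the row before left it, along the tool's axes as they then stand; what a row does not reach is not made up. A row lasts 1/8 s, in which the tool goes at most 62.5 mm and 10.7 degrees, less where a joint would pass 70% of its speed; a pose out of reach is approached as far as the arm can. A call with a number of a shift or a turn outside -1 to 1 is refused whole. A call with a gripper value outside its range is refused whole. The fingers move at their own pace and stop on an object; "newtons" is the grip in N (left out, the last holds). Time passes only in rows, so rows that do not move let the fingers close. It gives the time, the measured TCP pose, the force, the opening and the grip force at its end, in the units of the state.
- bot.get_obs(): the state, without advancing time (a new reading comes with each control period).
- bot.snapshot(name): name is "scene" or "top" or "wrist"; returns a dict with "img" (384x512x3 uint8, red, green, blue), "fx", "fy", "cx", "cy" (pixels), "rvec" (rotation vector, rad) and "tvec" (3), from world to camera coordinates, as OpenCV has them. Camera axes: x right, y down, z forward; pixel columns grow to the right and rows downward; lengths in m; the calibration is good to about 2 mm. A picture is of the moment at which its call begins. There is no depth.
- bot.hand_in(): hands the job in; it is judged then, once.
The state is a dict: "clock": time; "qpos": joint angles; "joint_velocities": joint speeds; "joint_efforts": joint torques, N m; "eef_pos": TCP position; "ee_rot": TCP orientation; "force": force on the tool from outside, world axes, zero at the start; "moment": the same for the moment, N m; "width": finger opening in m; "gripper_force": force on a finger pad.
Only numpy, scipy, OpenCV 4.12 (cv2) and the standard library are available. Lean on these libraries where they do the work, as an engineer would, in place of code of your own. Each camera call takes 0.05 s, during which the arm holds its last target. There are 200 camera calls.

## Working session

There is one attempt and no reset: what is moved stays moved. The work goes in short steps, Python scripts to look and compute and a tool call to move; the robot and the scene stay as the last step left them, time stands still between calls to the robot, and variables do not carry over. Pictures are saved under pics/ and viewed, at most 10 in all, crops included, and the job is handed in when it is done.

Besides the shell and the picture viewer there is one more tool, called after "Emit:" in YAML: its name, and indented under it one key for each argument. apply_moves: Moves the arm, as the interface text tells. Its arguments: {"type":"object","properties":{"commands":{"type":"array","items":{"type":"array","items":{"type":"array","items":{"type":"number","minimum":-1,"maximum":1}}}},"newtons":{"type":"number"}},"required":["commands"]}

```bash
mkdir -p pics; cat > h.py <<'E'
import numpy as np,cv2
from bench import bot
def snap(n,f):
    s=bot.snapshot(n); cv2.imwrite(f'pics/{f}.png',s['img'][:,:,::-1]); np.save(f'pics/{f}.npy',s,allow_pickle=True); return s
def load(f): return np.load(f'pics/{f}.npy',allow_pickle=True).item()
def ray(s,u,v):
    R=cv2.Rodrigues(np.array(s['rvec'],float))[0]; t=np.array(s['tvec'],float).ravel()
    return -R.T@t, R.T@np.array([(u-s['cx'])/s['fx'],(v-s['cy'])/s['fy'],1])
def onz(s,u,v,z):
    o,d=ray(s,u,v); return o+d*(z-o[2])/d[2]
def proj(s,p):
    return cv2.projectPoints(np.array(p,float).reshape(-1,3),np.array(s['rvec'],float),np.array(s['tvec'],float),np.array([[s['fx'],0,s['cx']],[0,s['fy'],s['cy']],[0,0,1.]]),None)[0].reshape(-1,2)
E
python3 - <<'E'
from h import *
a=snap('scene','s0');b=snap('top','t0')
im=np.hstack([a['img'],b['img']])[:,:,::-1]
cv2.imwrite('pics/both.png',cv2.resize(b['img'][:,:,::-1],(800,600)))
cv2.imwrite('pics/sc.png',cv2.resize(a['img'][:,:,::-1],(800,600)))
o=bot.get_obs();print(o['eef_pos'],o['ee_rot'],o['clock'],ray(a,256,192),ray(b,256,192))
E
```

```text
[0.23994896 0.57632039 0.19112046] [-6.15951215e-01 -3.07986353e+00  2.88539533e-03] 0.1 (array([ 0.13920137, -0.65356148,  0.94611674]), array([ 0.37815075,  0.59548067, -0.70894224])) (array([ 0.38996362, -0.0026035 ,  1.46807992]), array([ 0.13238943,  0.02040982, -0.9910436 ]))
```

View pics/both.png

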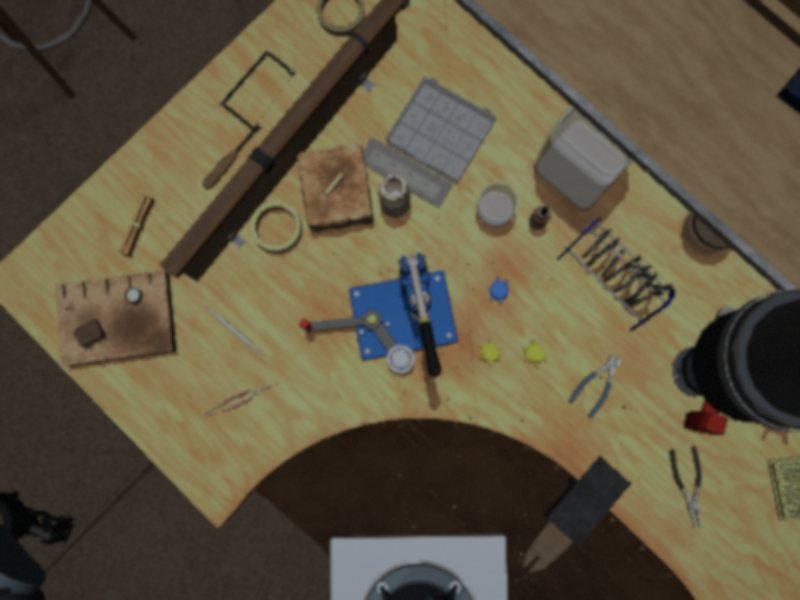

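View pics/sc.png

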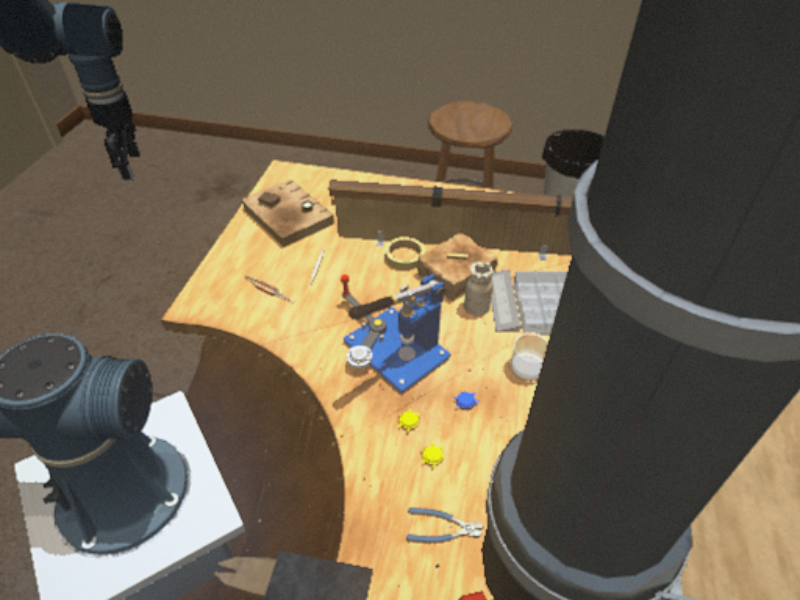

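The top view shows the red knob at (305,324), the brass nest pivot at (372,319), the watch in the white nest at (400,358) and the black grip from (424,325) to (433,372). The blue (499,290) and yellow (490,352), (535,353) watch shapes are decoys. The steel one in the nest is the one meant.

```bash
python3 - <<'E'
from h import *
a=load('s0');b=load('t0')
def big(m):
    n,l,st,c=cv2.connectedComponentsWithStats(m.astype(np.uint8)); o=[i for i in range(1,n) if st[i,4]>8]; return [(c[i].round(1),st[i].tolist()) for i in o]
for nm,s,(x0,x1,y0,y1) in (('t',b,(180,310,150,250)),('s',a,(200,300,160,260))):
    h=cv2.cvtColor(s['img'],cv2.COLOR_RGB2HSV).astype(int); H,S,V=h[...,0],h[...,1],h[...,2]
    w=np.zeros(H.shape,bool); w[y0:y1,x0:x1]=1
    print(nm,'red',big(w&((H<6)|(H>172))&(S>150)&(V>60)))
    print(nm,'blue',big(w&(H>100)&(H<125)&(S>120)))
    print(nm,'blk',big(w&(V<40)))
    if nm=='t':
        m=(w&(H>100)&(H<125)&(S>120)).astype(np.uint8)
        cs=max(cv2.findContours(m,0,2)[0],key=cv2.contourArea); r=cv2.minAreaRect(cs); print(r)
        for p in cv2.boxPoints(r): print(p,onz(b,*p,0.016).round(3))
# top px -> world
for n,u,v,z in (('knob',305,324,.083),('piv',372,319,.04),('watch',400,358,.04),('gripend',433,372,.22),('gripin',424,325,.2),('levback',413,260,.165)):
    print(n,onz(b,u*.64,v*.64,z).round(4))
for f,(x0,x1,y0,y1) in (('t0',(180,310,150,250)),('s0',(200,300,160,260))):
    pass
c1=cv2.resize(b['img'][150:250,185:305],(480,400),interpolation=2);c2=cv2.resize(a['img'][165:255,205:295],(400,400),interpolation=2)
cv2.imwrite('pics/crop.png',np.hstack([c1,c2])[:,:,::-1][:, :800] if 0 else cv2.resize(np.hstack([c1,c2])[:,:,::-1],(800,364)))
E
```

```text
t red [(array([194.8, 207.2]), [193, 205, 5, 5, 19])]
t blue [(array([279.8, 195.8]), [268, 163, 24, 58, 657]), (array([250.5, 196.9]), [224, 165, 48, 59, 1203]), (array([236.8, 219.6]), [228, 209, 20, 21, 230])]
t blk [(array([274.5, 223.2]), [269, 207, 12, 34, 224])]
((246.23947143554688, 197.34315490722656), (58.397621154785156, 39.87045669555664), 78.02386474609375)
[220.67928 172.91652] [0.643 0.131 0.016]
[259.68192 164.64323] [0.666 0.015 0.016]
[271.79968 221.76979] [ 0.496 -0.018  0.016]
[232.79703 230.04308] [0.473 0.096 0.016]
s red [(array([220.5, 177.4]), [219, 176, 4, 4, 11])]
s blue [(array([273.5, 177.9]), [270, 176, 8, 5, 17]), (array([279.9, 182.6]), [277, 180, 7, 6, 17]), (array([270.5, 198.4]), [262, 192, 20, 14, 85]), (array([247.3, 217.4]), [238, 197, 19, 39, 393]), (array([228.7, 215.2]), [221, 208, 15, 14, 98]), (array([265.4, 234.9]), [244, 221, 44, 29, 501]), (array([296.1, 255.3]), [293, 251, 7, 9, 58])]
s blk []
knob [0.5345 0.1966 0.083 ]
piv [0.5462 0.079  0.04  ]
watch [0.4735 0.0283 0.04  ]
gripend [ 0.4399 -0.028   0.22  ]
gripin [ 0.5175 -0.0152  0.2   ]
levback [0.6323 0.0012 0.165 ]
```

View pics/crop.png

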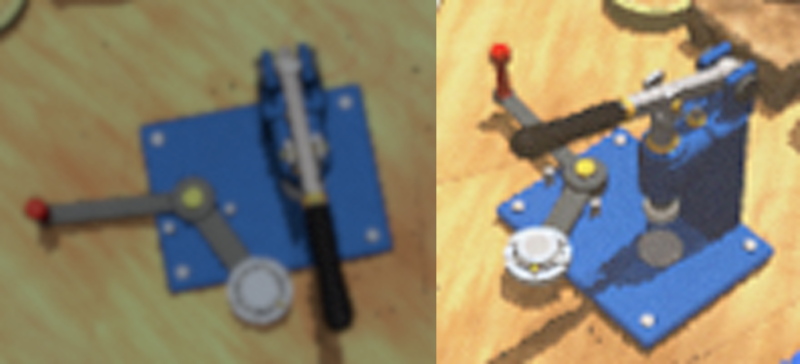

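```bash
cat >> h.py <<'E'
def tri(s1,p1,s2,p2):
    o1,d1=ray(s1,*p1);o2,d2=ray(s2,*p2);d1/=np.linalg.norm(d1);d2/=np.linalg.norm(d2)
    t=np.linalg.lstsq(np.c_[d1,-d2],o2-o1,rcond=None)[0];A=o1+t[0]*d1;B=o2+t[1]*d2
    return ((A+B)/2).round(4),round(np.linalg.norm(A-B),4)
def go(x,y,z,yaw):
    "print shift in tool axes (mm) and turn (deg) from here"
    o=bot.get_obs();R=cv2.Rodrigues(np.array(o['ee_rot']))[0]
    cur=np.degrees(np.arctan2(R[1,1],R[0,1]))
    print('pos',np.round(o['eef_pos'],4),'yaw',cur.round(1),'t',o['clock'],'w',o['width'],'F',np.round(o['force'],1))
    turn=-((yaw-cur+90)%180-90)
    print('tool shift units',(R.T@(np.array([x,y,z])-o['eef_pos'])/.03).round(3),'turn units',round(turn/5,2))
    a=np.radians(yaw);Rn=np.array([[-np.sin(a),np.cos(a),0],[np.cos(a),np.sin(a),0],[0,0,-1]]).T
    print('in target frame',(Rn.T@(np.array([x,y,z])-o['eef_pos'])/.03).round(3))
E
python3 - <<'E'
from h import *
a=load('s0');b=load('t0')
C=lambda u,v:(u/3.636*120/120/1.1*1.1/ (480/(480)*1)*1+0,0)
k=800/880
t=lambda u,v:(185+u/k/4,150+v/k/4)
q=lambda u,v:(205+(u-480*k)/k*90/400,165+v/k*90/400)
print('knob',tri(b,(194.8,207.2),a,(220.5,177.4)))
print('pivot',tri(b,t(193,198),a,q(585,168)))
print('gripend',tri(b,t(340,322),a,q(520,140)))
print('gripin',tri(b,t(316,200),a,q(625,105)))
print('levback',tri(b,t(287,55),a,q(735,68)))
P=[onz(b,*t(*p),.018)[:2] for p in ((155,137),(182,272),(345,103),(373,235))]
print(np.round(P,4),[np.degrees(np.arctan2(*(P[i]-P[j])[::-1])) for i,j in((0,1),(2,3),(0,2),(1,3))])
go(.536,.197,.12,8)
E
```

```text
knob (array([0.5367, 0.1979, 0.078 ]), np.float64(0.0026))
pivot (array([0.5473, 0.0784, 0.037 ]), np.float64(0.0035))
gripend (array([ 0.4391, -0.0316,  0.2276]), np.float64(0.0016))
gripin (array([ 0.5267, -0.0175,  0.2012]), np.float64(0.0037))
levback (array([0.636 , 0.002 , 0.1659]), np.float64(0.001))
[[ 0.5979  0.1106]
 [ 0.4883  0.0896]
 [ 0.6231 -0.0436]
 [ 0.5156 -0.0639]] [np.float64(10.852205008634973), np.float64(10.684233227149685), np.float64(99.29899182883238), np.float64(100.06786005889398)]
pos [0.2399 0.5763 0.1911] yaw 67.4 t 0.1 w 0.08578707067155865 F [ 0.2  0.1 -0.8]
tool shift units [-13.973  -7.871   2.381] turn units 11.88
in target frame [-13.894   8.013   2.371]
```

Emit:
apply_moves:
  commands:
    - [[0.53,-1,-0.56,0,0],[0.53,-1,-0.56,0,0],[0.53,-1,-0.56,0,0],[0.53,-1,-0.56,0,0],[0.53,-1,-0.56,0,0],[0.53,-1,-0.56,0,0],[0.53,-1,-0.56,0,0],[0.53,-1,-0.56,0,0]]

```text
clock: 1.1
eef_pos: [0.4105, 0.3594, 0.1916]
ee_rot: [-0.616, -3.08, 0.001]
force: [0.2, 0.6, 0.5]
width: 0.0401
gripper_force: 0.0
```

Emit:
apply_moves:
  commands:
    - [[0.53,-1,-0.56,0,0],[0.53,-1,-0.56,0,0],[0.53,-1,-0.56,0,0],[0.53,-1,-0.56,0,0],[0.53,-1,-0.56,0,0],[0.53,-1,-0.56,0,0],[0.53,0,0,0,1],[0.53,0,0,0,1]]

```text
clock: 2.1
eef_pos: [0.5375, 0.1975, 0.1914]
ee_rot: [-0.888, -3.012, 0.001]
force: [-0.1, 0.7, 0.9]
width: 0.0404
gripper_force: 0.0
```

Emit:
apply_moves:
  commands:
    - [[0.53,0,0,0,1],[0.53,0,0,0,1],[0.53,0,0,0,1],[0.53,0,0,0,1],[0.53,0,0,0,1],[0.53,0,0,0,1],[0.53,0,0,0,1],[0.53,0,0,0,1]]

```text
clock: 3.1
eef_pos: [0.5372, 0.1982, 0.1916]
ee_rot: [-1.863, -2.528, 0.001]
force: [0.5, 0.2, -0.6]
width: 0.0401
gripper_force: 0.0
```

Emit:
apply_moves:
  commands:
    - [[0.53,0,0,0,1],[0.53,0,0,0,1],[0.53,0,0,0,0]]

```text
clock: 3.48
eef_pos: [0.5372, 0.1982, 0.1916]
ee_rot: [-2.072, -2.36, 0.001]
force: [0.3, -0.2, -0.4]
width: 0.0398
gripper_force: 0.0
```

```bash
python3 - <<'E'
from h import *
s=snap('wrist','w1')
go(.5358,.1983,.045,5.5)
print(proj(s,[.5358,.1983,.083]))
cv2.imwrite('pics/w1b.png',s['img'][:,:,::-1])
E
```

```text
pos [0.5373 0.1982 0.1917] yaw 7.5 t 3.525 w 0.040166318758836014 F [ 1.   0.  -0.1]
tool shift units [ 0.009 -0.045  4.889] turn units 0.39
in target frame [ 0.008 -0.049  4.889]
[[249.4813575  177.67923229]]
```

View pics/w1b.png

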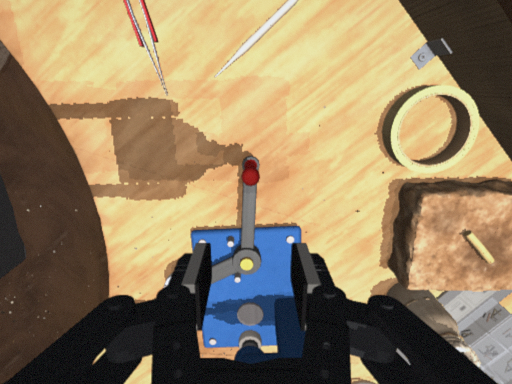

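The knob is at (251,175), centred between the fingers and within 3 px of the prediction, so I'll lower over it.

Emit:
apply_moves:
  commands:
    - [[0.53,0,-0.05,1,0],[0.53,0,0,1,0],[0.53,0,0,0.9,0],[0.53,0,0,0.8,0],[0.53,0,0,0.7,0],[0.53,0,0,0.5,0],[0.53,0,0,0,0]]

```text
clock: 4.4
eef_pos: [0.5352, 0.1979, 0.044]
ee_rot: [-2.072, -2.359, 0.003]
force: [-1.0, 0.6, -0.9]
width: 0.0402
gripper_force: 0.0
```

Emit:
apply_moves:
  commands:
    - [[0.53,0,-0.2,0,-0.5],[0.53,0,-0.2,0,-0.5],[0.53,0,-0.18,0,-0.5],[0.53,0,-0.18,0,-0.5],[0.53,0,-0.18,0,-0.5],[0.53,0,-0.18,0,-0.5],[0.53,0,-0.18,0,-0.5],[0.53,0,-0.18,0,-0.5]]

```text
clock: 5.4
eef_pos: [0.4944, 0.1861, 0.0461]
ee_rot: [1.629, 2.684, 0.002]
force: [0.3, 0.2, -0.1]
width: 0.0401
gripper_force: 0.0
```

```bash
python3 - <<'E'
from h import *
o=bot.get_obs();p=o['eef_pos'];d=p[:2]-[.5473,.079]
print(np.linalg.norm(d),np.degrees(np.arctan2(*d[::-1])));go(.434,.119,.042,70.5)
E
```

```text
0.1193976577238221 116.27549228387927
pos [0.4944 0.1861 0.0461] yaw 27.5 t 5.4 w 0.040067096540322415 F [ 0.3  0.2 -0.1]
tool shift units [-1.053 -2.819  0.132] turn units -8.6
in target frame [ 1.153 -2.78   0.138]
```

Emit:
apply_moves:
  commands:
    - [[0.53,0,-0.18,0.02,-0.5],[0.53,0,-0.18,0.02,-0.5],[0.53,0,-0.18,0.02,-0.5],[0.53,0,-0.18,0.02,-0.5],[0.53,0,-0.18,0.02,-0.5],[0.53,0,-0.18,0.02,-0.5],[0.53,0,-0.18,0,-0.5],[0.53,0,-0.18,0,-0.5]]

```text
clock: 6.4
eef_pos: [0.4599, 0.1606, 0.0425]
ee_rot: [1.138, 2.926, 0.002]
force: [0.3, 0.6, 0.2]
width: 0.0398
gripper_force: 0.0
```

Emit:
apply_moves:
  commands:
    - [[0.53,0,-0.18,0,-0.5],[0.53,0,-0.18,0,-0.5],[0.53,0,-0.18,0,-0.5],[0.53,0,-0.18,0,-0.5],[0.53,0,-0.18,0,-0.5],[0.53,0,-0.18,0,-0.5],[0.53,0,-0.18,0,-0.5]]

```text
clock: 7.28
eef_pos: [0.4383, 0.1297, 0.0424]
ee_rot: [0.68, 3.065, 0.001]
force: [-1.0, 1.3, -0.1]
width: 0.0403
gripper_force: 0.0
```

```bash
python3 - <<'E'
from h import *
o=bot.get_obs();p=o['eef_pos'];d=p[:2]-[.5473,.079]
print(np.linalg.norm(d),np.degrees(np.arctan2(*d[::-1])),o['force'])
b=snap('top','t1');a=snap('scene','s1')
h=cv2.resize(b['img'][150:250,185:305],(480,400),interpolation=2);c2=cv2.resize(a['img'][165:255,205:295],(400,400),interpolation=2)
cv2.imwrite('pics/c1.png',cv2.resize(np.hstack([h,c2])[:,:,::-1],(800,364)))
E
```

```text
0.12020180485875827 155.03575635336213 [-1.03529501  1.31048655 -0.13631302]
```

View pics/c1.png

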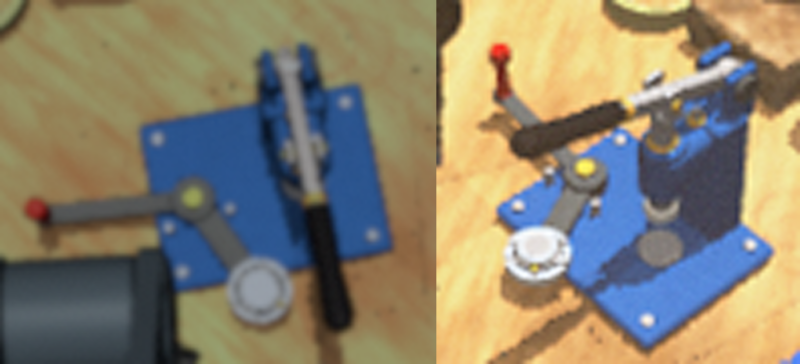

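```bash
python3 - <<'E'
from h import *
a=load('s1');b=load('t1');o=bot.get_obs();p=o['eef_pos']
print('tcp proj top',proj(b,p),'scene',proj(a,p),'wrist0',proj(load('w1'),[[.5373,.1982,.1917],[.5373,.1982,.083]]))
c=snap('wrist','w2');print(proj(c,p),proj(c,[.5358,.1983,.08]))
T=np.hstack([b['img'],a['img'][:,0:330]])[:,:,::-1]
V=np.vstack([np.hstack([b['img'][100:384,60:460],a['img'][100:384,60:460]]),np.hstack([c['img'][:284,:],np.zeros((284,288,3),np.uint8)])])
cv2.imwrite('pics/all1.png',V[:,:,::-1])
E
```

```text
tcp proj top [[220.61523203 242.13660536]] scene [[203.88994203 208.88952633]] wrist0 [[251.2047164  225.92995322]
 [251.03232911 177.97686033]]
[[250.31587495 225.86158907]] [[430.75876257 347.76751351]]
```

View pics/all1.png

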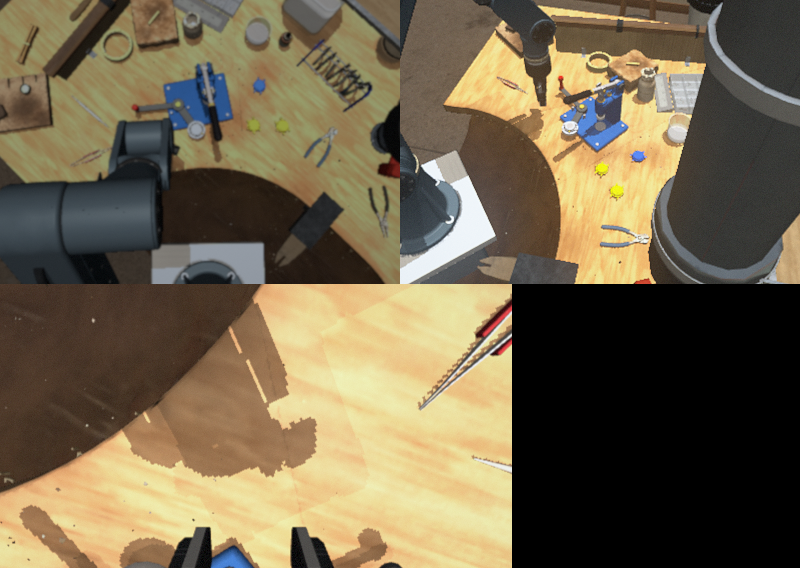

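```bash
python3 - <<'E'
from h import *
c=load('w2');o=bot.get_obs();R=cv2.Rodrigues(np.array(o['ee_rot']))[0];p=o['eef_pos']
C,_=ray(c,256,192);f=R.T@ray(c,c['cx'],c['cy'])[1]
print('cam in tool',(R.T@(C-p)).round(4),'axis',f.round(3),'fx',c['fx'])
for z in (0,-.007,-.03):
  for x in (-.011,0,.011): print(z,x,proj(c,[R@np.array([x,y,z])+p for y in (-.02,.02)]).round(0).tolist())
for f_,n in (('t0','t'),('t1','t'),('s0','s'),('s1','s')):
  s=load(f_);h=cv2.cvtColor(s['img'],cv2.COLOR_RGB2HSV).astype(int);m=((h[...,0]<6)|(h[...,0]>172))&(h[...,1]>150)&(h[...,2]>60)
  w=np.zeros_like(m);w[160:250,180:260]=1;ys,xs=np.where(m&w);print(f_,xs.mean(),ys.mean(),len(xs))
# fingers edges in w2
g=cv2.cvtColor(c['img'],cv2.COLOR_RGB2GRAY);print([ (col,int(np.argmax(g[220:,col]<45))+220) for col in range(170,340,10)])
E
```

```text
cam in tool [ 8.340e-02 -1.000e-04 -1.815e-01] axis [-0.322  0.001  0.947] fx 316.9365590623919
0 -0.011 [[219.0, 242.0], [282.0, 242.0]]
0 0 [[219.0, 226.0], [283.0, 226.0]]
0 0.011 [[218.0, 210.0], [283.0, 210.0]]
-0.007 -0.011 [[218.0, 247.0], [283.0, 247.0]]
-0.007 0 [[218.0, 231.0], [284.0, 231.0]]
-0.007 0.011 [[217.0, 214.0], [284.0, 214.0]]
-0.03 -0.011 [[214.0, 267.0], [287.0, 267.0]]
-0.03 0 [[213.0, 249.0], [288.0, 249.0]]
-0.03 0.011 [[213.0, 231.0], [289.0, 231.0]]
t0 194.8421052631579 207.1578947368421 19
t1 195.0 207.38095238095238 21
s0 220.41666666666666 178.16666666666666 12
s1 220.47619047619048 179.38095238095238 21
[(170, 280), (180, 258), (190, 254), (200, 265), (210, 260), (220, 327), (230, 263), (240, 332), (250, 330), (260, 336), (270, 335), (280, 331), (290, 327), (300, 259), (310, 294), (320, 257), (330, 277)]
```

Emit:
apply_moves:
  commands:
    - [[1,0,0,0,0],[1,0,0,0,0],[1,0,0,0,0],[1,0,0,0,0]]

```text
clock: 7.92
eef_pos: [0.4372, 0.1299, 0.0414]
ee_rot: [-0.683, -3.066, 0.0]
force: [-0.2, 0.1, 0.6]
width: 0.0002
gripper_force: 0.0
```

```bash
python3 - <<'E'
from h import *
c=snap('wrist','w3');a2=snap('scene','s2');a=load('s1');o=bot.get_obs();R=cv2.Rodrigues(np.array(o['ee_rot']))[0];p=o['eef_pos']
print(p,o['width'],o['force'])
def crop(s,x0,y0,w,h,W,H):
    im=cv2.resize(s['img'][y0:y0+h,x0:x0+w],(W,H),interpolation=1)
    for z,col in ((0,(255,0,0)),(-.02,(0,255,0)),(-.04,(0,255,255))):
        u,v=proj(s,R@np.array([0,0,z])+p)[0];cv2.circle(im,(int((u-x0+.5)*W/w),int((v-y0+.5)*H/h)),3,col,-1)
    return im
V=np.hstack([crop(load('w2'),150,180,200,200,260,400),crop(c,150,180,200,200,260,400)])[:, :]
S=np.hstack([crop(a,180,160,60,60,260,260),crop(a2,180,160,60,60,260,260)])
cv2.imwrite('pics/tips.png',np.vstack([cv2.resize(V,(520,330)),S])[:,:,::-1])
E
```

```text
[0.43717576 0.12984045 0.04134591] -3.722045735922691e-05 [-0.1397512  -0.77050369 -0.24704393]
```

View pics/tips.png

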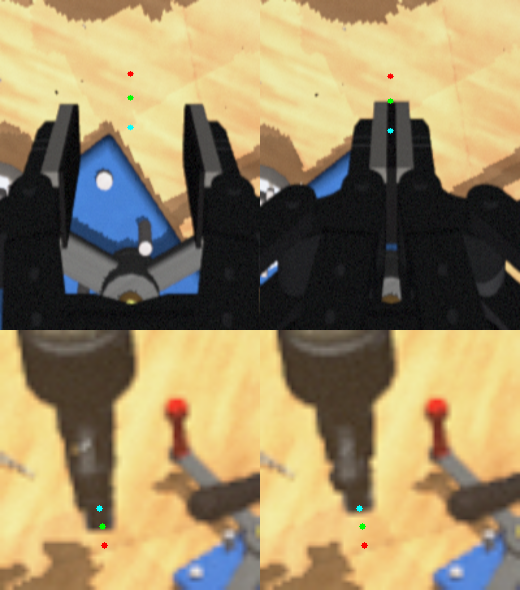

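The images show the real fingertips about 40 mm short of the reported TCP. They passed over the knob and the post has not moved. I'll go back and use that offset.

Emit:
apply_moves:
  commands:
    - [[0.53,0,0.35,-0.4,1],[0.53,0,0.35,-0.4,1],[0.53,0,0.35,-0.4,1],[0.53,0,0.35,-0.4,1],[0.53,0,0.35,0,1],[0.53,0,0.35,0,1],[0.53,0,0.35,0,1],[0.53,0,0.35,0,1]]

```text
clock: 9.02
eef_pos: [0.4929, 0.1906, 0.0893]
ee_rot: [-1.694, -2.645, 0.001]
force: [0.2, 0.4, 0.2]
width: 0.0404
gripper_force: 0.0
```

Emit:
apply_moves:
  commands:
    - [[0.53,0,0.35,0,1],[0.53,0,0.35,0,1],[0.53,0,0.35,0,1],[0.53,0,0.35,0,1],[0.53,0,0,0,0]]

```text
clock: 9.65
eef_pos: [0.5334, 0.2029, 0.0893]
ee_rot: [2.124, 2.315, 0.001]
force: [-0.4, -0.8, -0.9]
width: 0.0405
gripper_force: 0.0
```

```bash
python3 - <<'E'
from h import *
go(.5358,.1983,.012,7)
E
```

```text
pos [0.5334 0.2029 0.0893] yaw 4.9 t 9.65 w 0.040452795559564 F [-0.4 -0.8 -0.9]
tool shift units [-0.16   0.065  2.576] turn units -0.41
in target frame [-0.162  0.06   2.576]
```

Emit:
apply_moves:
  commands:
    - [[0.53,-0.16,0.06,0.4,0],[0.53,0,0,0.8,0],[0.53,0,0,0.7,0],[0.53,0,0,0.5,0],[0.53,0,0,0.2,0],[0.53,0,0,0,0]]

```text
clock: 10.4
eef_pos: [0.5349, 0.1981, 0.0111]
ee_rot: [-2.124, -2.314, 0.001]
force: [-0.2, -0.2, 0.1]
width: 0.0402
gripper_force: 0.0
```

Emit:
apply_moves:
  commands:
    - [[0.53,0,-0.18,0,-0.5],[0.53,0,-0.18,0,-0.5],[0.53,0,-0.18,0,-0.5],[0.53,0,-0.18,0,-0.5],[0.53,0,-0.18,0,-0.5],[0.53,0,-0.18,0,-0.5]]

```text
clock: 11.15
eef_pos: [0.505, 0.1922, 0.0126]
ee_rot: [1.801, 2.571, 0.004]
force: [1.3, -0.2, -0.3]
width: 0.0403
gripper_force: 0.5
```

```bash
cat >> h.py <<'E'
def red(f):
    for n in ('top','scene'):
        s=snap(n,f+n[0]);h=cv2.cvtColor(s['img'],cv2.COLOR_RGB2HSV).astype(int);m=((h[...,0]<6)|(h[...,0]>172))&(h[...,1]>150)&(h[...,2]>60)
        w=np.zeros_like(m);w[160:260,180:260]=1;ys,xs=np.where(m&w);print(n,len(xs))
        if len(xs)>4:
            q=onz(s,xs.mean(),ys.mean(),.075);d=q[:2]-[.5473,.079];print('knob',q.round(4),'ang',np.degrees(np.arctan2(d[1],d[0])).round(1),'r',np.linalg.norm(d).round(4))
    o=bot.get_obs();d=o['eef_pos'][:2]-[.5473,.079];print('tcp ang',np.degrees(np.arctan2(d[1],d[0])).round(1),'r',np.linalg.norm(d).round(4),o['force'].round(1))
E
python3 - <<'E'
from h import *
red('p1')
E
```

```text
top 0
scene 26
knob [0.5098 0.1818 0.075 ] ang 110.0 r 0.1094
tcp ang 111.0 r 0.1211 [ 0.   0.4 -0.4]
```

Emit:
apply_moves:
  commands:
    - [[0.53,0,-0.18,0,-0.5],[0.53,0,-0.18,0,-0.5],[0.53,0,-0.18,0,-0.5],[0.53,0,-0.18,0,-0.5],[0.53,0,-0.18,0,-0.5],[0.53,0,-0.18,0,-0.5],[0.53,0,-0.18,0,-0.5],[0.53,0,-0.18,0,-0.5]]

```text
clock: 12.25
eef_pos: [0.4673, 0.1716, 0.0122]
ee_rot: [1.328, 2.844, 0.003]
force: [1.2, 0.1, 0.7]
width: 0.0402
gripper_force: 0.5
```

Emit:
apply_moves:
  commands:
    - [[0.53,0,-0.18,0,-0.5],[0.53,0,-0.18,0,-0.5],[0.53,0,-0.18,0,-0.5],[0.53,0,-0.18,0,-0.5],[0.53,0,-0.18,0,-0.5],[0.53,0,-0.18,0,-0.5],[0.53,0,-0.18,0,-0.5],[0.53,0,-0.18,0,-0.5]]

```text
clock: 13.25
eef_pos: [0.439, 0.1393, 0.0121]
ee_rot: [0.814, 3.031, 0.002]
force: [0.5, 0.4, 0.1]
width: 0.0403
gripper_force: 0.5
```

```bash
python3 - <<'E'
from h import *
red('p2')
E
```

```text
top 0
scene 4
tcp ang 151.2 r 0.1247 [ 0.4 -0.6 -0.2]
```

Emit:
apply_moves:
  commands:
    - [[0.53,-0.04,-0.18,0,-0.5],[0.53,-0.04,-0.18,0,-0.5],[0.53,-0.04,-0.18,0,-0.5],[0.53,-0.04,-0.18,0,-0.5],[0.53,0,-0.15,0,-0.5],[0.53,0,-0.1,0,0],[0.53,0,-0.1,0,0]]

```text
clock: 14.22
eef_pos: [0.4289, 0.1085, 0.0116]
ee_rot: [0.485, 3.103, 0.002]
force: [1.3, 16.9, -0.4]
width: 0.0405
gripper_force: 8.5
```

```bash
python3 - <<'E'
from h import *
red('p3')
E
```

```text
top 0
scene 0
tcp ang 165.9 r 0.1221 [0.3 8.9 0.3]
```

Emit:
apply_moves:
  commands:
    - [[0.53,0,0.2,0,0],[0.53,0,0.2,0,0],[0.53,0,0,-0.6,0],[0.53,0,0,-1,0],[0.53,0,0,-1,0],[0.53,0,0,-1,0],[0.53,0,0,-1,0],[0.53,0,0,-1,0]]

```text
clock: 15.32
eef_pos: [0.432, 0.1192, 0.1805]
ee_rot: [-0.481, -3.104, 0.0]
force: [0.5, -0.0, 0.0]
width: 0.0401
gripper_force: 0.0
```

```bash
python3 - <<'E'
from h import *
red('p4');go(.469,-.0265,.23,79)
E
```

```text
top 0
scene 13
knob [0.4361 0.1232 0.075 ] ang 158.3 r 0.1196
tcp ang 160.3 r 0.1197 [ 0.6 -0.5  0.4]
pos [0.4346 0.1194 0.1822] yaw 72.4 t 15.425 w 0.04013289102315461 F [ 0.6 -0.5  0.4]
tool shift units [-2.576 -4.284 -1.585] turn units -1.32
in target frame [-2.054 -4.554 -1.593]
```

Emit:
apply_moves:
  commands:
    - [[1,0,0,-0.8,0],[1,0,0,-0.8,0],[1,-0.52,-0.86,0,0],[1,-0.52,-0.86,0,0],[1,-0.52,-0.86,0,0],[1,-0.52,-0.86,0,0],[1,-0.5,-0.84,0,0],[1,0,0,0,0]]

```text
clock: 16.42
eef_pos: [0.4672, -0.028, 0.2264]
ee_rot: [-0.486, -3.102, 0.0]
force: [0.0, 1.0, -0.4]
width: 0.0002
gripper_force: 0.0
```

```bash
python3 - <<'E'
from h import *
go(.469,-.0265,.2,72.4)
for f in ('s0','p4s'):
    s=load(f);h=cv2.cvtColor(s['img'],cv2.COLOR_RGB2HSV).astype(int);m=((h[...,0]<6)|(h[...,0]>172))&(h[...,1]>150)&(h[...,2]>60)
    w=np.zeros_like(m);w[160:260,180:260]=1;ys,xs=np.where(m&w)
    for z in(.07,.075):
        q=onz(s,xs.mean(),ys.mean(),z);d=q[:2]-[.5473,.079];print(f,z,q.round(4),np.degrees(np.arctan2(d[1],d[0])).round(1))
t=snap('top','t5');c=snap('wrist','w5');a=snap('scene','s5')
V=np.hstack([cv2.resize(c['img'],(400,300)),cv2.resize(t['img'][150:250,185:285],(300,300),interpolation=2)])
V=np.vstack([V,np.hstack([cv2.resize(a['img'][150:250,180:313],(399,300),interpolation=2),np.zeros((300,301,3),np.uint8)])])
cv2.imwrite('pics/v5.png',V[:,:,::-1])
print(proj(c,[.469,-.0265,.227]),proj(c,[.436,.1215,.083]))
E
```

```text
pos [ 0.4672 -0.028   0.2264] yaw 72.2 t 16.425 w 0.0002415302934307695 F [ 0.   1.  -0.4]
tool shift units [-0.042  0.066  0.879] turn units -0.04
in target frame [-0.041  0.066  0.879]
s0 0.07 [0.5395 0.2021 0.07  ] 93.6
s0 0.075 [0.5372 0.1973 0.075 ] 94.9
p4s 0.07 [0.4378 0.1277 0.07  ] 156.0
p4s 0.075 [0.4361 0.1232 0.075 ] 158.3
[[251.92528148 229.4423996 ]] [[384.95647482  95.42771602]]
```

View pics/v5.png

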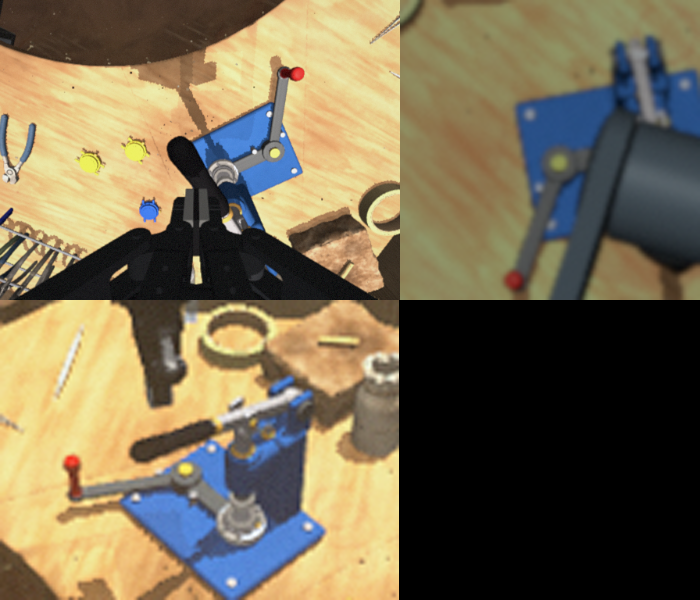

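Wrist and scene views show the nest in under the ram, the post at (293,73) and the grip under the fingertips near (197,179). I'll press down now.

Emit:
apply_moves:
  commands:
    - [[1,0,0.06,0.6,0],[1,0,0,0.5,0],[1,0,0,0.3,0],[1,0.02,0,0.3,0],[1,0.02,0,0.3,0],[1,0.02,0,0.3,0]]

```text
clock: 17.32
eef_pos: [0.4656, -0.0241, 0.1585]
ee_rot: [-0.48, -3.104, 0.001]
force: [-2.5, -0.5, 5.4]
width: 0.0003
gripper_force: 2.5
```

```bash
python3 - <<'E'
from h import *
s=load('t5');h=cv2.cvtColor(s['img'],cv2.COLOR_RGB2HSV).astype(int);m=((h[...,0]<6)|(h[...,0]>172))&(h[...,1]>150)&(h[...,2]>60)
w=np.zeros_like(m);w[160:260,180:260]=1;ys,xs=np.where(m&w)
q=onz(s,xs.mean(),ys.mean(),.08);d=q[:2]-[.5473,.079];print(q,np.degrees(np.arctan2(d[1],d[0])))
o=bot.get_obs();print(o['eef_pos'],o['force'])
E
```

```text
[0.4340454  0.11975831 0.08      ] 160.2071014177607
[ 0.46556377 -0.02412961  0.15848902] [-2.5183815  -0.49950028  5.37952178]
```

Emit:
apply_moves:
  commands:
    - [[1,0.04,0,0.3,0],[1,0.04,0,0.3,0],[1,0.04,0,0.25,0],[1,0.03,0,0.25,0]]

```text
clock: 17.82
eef_pos: [0.4633, -0.0241, 0.1263]
ee_rot: [0.479, 3.101, -0.003]
force: [-1.2, -2.5, 10.8]
width: 0.0
gripper_force: 5.5
```

Emit:
apply_moves:
  commands:
    - [[1,0.02,0,0.15,0],[1,0.02,0,0.15,0],[1,0,0,0,0]]

```text
clock: 18.2
eef_pos: [0.4636, -0.0242, 0.1194]
ee_rot: [0.478, 3.097, -0.004]
force: [-2.9, -2.5, 22.5]
width: 0.0
gripper_force: 11.5
```

Emit:
apply_moves:
  commands:
    - [[1,0,0,0.15,0],[1,0,0,0.1,0],[1,0,0,0,0],[1,0,0,0,0]]

```text
clock: 18.7
eef_pos: [0.4639, -0.0244, 0.1171]
ee_rot: [0.476, 3.094, -0.006]
force: [-14.7, -0.5, 68.8]
width: 0.0001
gripper_force: 34.6
```

```bash
python3 - <<'E'
from h import *
a=snap('scene','s6');o=bot.get_obs();print(o['eef_pos'],o['force'])
E
```

```text
[ 0.4639483  -0.02435948  0.11713204] [-14.1977884    0.06904305  68.80051889]
```

The lever is hard on its stop, so I'll let it rise.

Emit:
apply_moves:
  commands:
    - [[1,0,0,-0.4,0],[1,0,0,-0.4,0],[1,-0.05,0,-0.5,0],[1,-0.05,0,-0.5,0],[1,-0.05,0,-0.6,0],[1,0,0,-0.8,0],[1,0,0,-0.8,0],[1,0,0,-0.5,0]]

```text
clock: 19.75
eef_pos: [0.4648, -0.0237, 0.2443]
ee_rot: [-0.481, -3.104, -0.0]
force: [-0.2, -0.1, -0.7]
width: 0.0002
gripper_force: 0.0
```

```bash
python3 - <<'E'
from h import *
go(.433,.12,.19,72)
E
```

```text
pos [ 0.4648 -0.0237  0.2443] yaw 72.4 t 19.75 w 0.00019033723271110072 F [-0.2 -0.1 -0.7]
tool shift units [2.457 4.245 1.812] turn units 0.08
in target frame [2.487 4.228 1.811]
```

Emit:
apply_moves:
  commands:
    - [[1,0.49,0.85,0,0],[1,0.49,0.85,0,0],[1,0.49,0.85,0,0],[0.53,0.49,0.85,0,0],[0.53,0.49,0.85,0,0],[0.53,0,0,1,0],[0.53,0,0,0.9,0],[0.53,0,0,0,0]]

```text
clock: 20.75
eef_pos: [0.431, 0.12, 0.1849]
ee_rot: [-0.48, -3.098, 0.001]
force: [0.8, -0.4, 1.0]
width: 0.0402
gripper_force: 0.0
```

```bash
python3 - <<'E'
from h import *
red('p7');go(.434,.1195,.012,70.5)
E
```

```text
top 0
scene 13
knob [0.4347 0.1198 0.075 ] ang 160.1 r 0.1198
tcp ang 160.3 r 0.121 [-0.2  0.6  0.7]
pos [0.4334 0.1198 0.1869] yaw 72.4 t 20.85 w 0.04055858589158125 F [-0.2  0.6  0.7]
tool shift units [-2.600e-02 -4.000e-03  5.832e+00] turn units 0.38
in target frame [-2.200e-02 -4.000e-03  5.832e+00]
```

Knob seen exactly at the stop angle. Descend and push back out.

Emit:
apply_moves:
  commands:
    - [[0.53,0,0,1,0],[0.53,0,0,1,0],[0.53,0,0,1,0],[0.53,0,0,1,0],[0.53,0,0,0.9,0],[0.53,0,0,0.6,0],[0.53,0,0,0.35,0],[0.53,0,0,0,0]]

```text
clock: 21.85
eef_pos: [0.4339, 0.1197, 0.0115]
ee_rot: [0.481, 3.104, 0.0]
force: [0.0, 0.4, 0.1]
width: 0.0402
gripper_force: 0.0
```

Emit:
apply_moves:
  commands:
    - [[0.53,0,0.18,0,0.5],[0.53,0,0.18,0,0.5],[0.53,0,0.18,0,0.5],[0.53,0,0.18,0,0.5],[0.53,0,0.18,0,0.5],[0.53,0,0.18,0,0.5],[0.53,0,0.18,0,0.5],[0.53,0,0.18,0,0.5]]

```text
clock: 22.85
eef_pos: [0.4534, 0.1583, 0.0126]
ee_rot: [1.014, 2.971, 0.001]
force: [0.2, -2.0, -0.3]
width: 0.0401
gripper_force: 0.5
```

```bash
python3 - <<'E'
from h import *
red('p8');go(.5358,.1983,.012,5.5)
E
```

```text
top 0
scene 4
tcp ang 139.6 r 0.1229 [-0.7 -0.1  0.5]
pos [0.4537 0.1586 0.0125] yaw 52.4 t 22.95 w 0.04010206385079774 F [-0.7 -0.1  0.5]
tool shift units [-1.362  2.717  0.025] turn units 9.38
in target frame [1.054 2.851 0.017]
```

Emit:
apply_moves:
  commands:
    - [[0.53,-0.02,0.18,0,0.5],[0.53,-0.02,0.18,0,0.5],[0.53,-0.02,0.18,0,0.5],[0.53,-0.02,0.18,0,0.5],[0.53,-0.02,0.18,0,0.5],[0.53,-0.02,0.18,0,0.5],[0.53,-0.02,0.18,0,0.5],[0.53,-0.02,0.18,0,0.5]]

```text
clock: 23.95
eef_pos: [0.486, 0.1844, 0.012]
ee_rot: [-1.514, -2.751, 0.001]
force: [-0.6, 0.5, 0.1]
width: 0.0398
gripper_force: 0.6
```

Emit:
apply_moves:
  commands:
    - [[0.53,-0.02,0.18,0,0.5],[0.53,-0.02,0.18,0,0.5],[0.53,-0.02,0.18,0,0.5],[0.53,-0.02,0.18,0,0.5],[0.53,-0.02,0.18,0,0.5],[0.53,-0.02,0.18,0,0.5],[0.53,-0.02,0.18,0,0.5]]

```text
clock: 24.82
eef_pos: [0.5219, 0.1966, 0.0119]
ee_rot: [-1.915, -2.489, 0.001]
force: [-1.4, 0.4, 0.0]
width: 0.0403
gripper_force: 0.6
```

```bash
python3 - <<'E'
from h import *
red('p9');go(.5358,.1983,.012,5.5)
E
```

```text
top 0
scene 8
knob [0.5109 0.1845 0.075 ] ang 109.0 r 0.1116
tcp ang 101.6 r 0.12 [-0.1 -0.4 -0.3]
pos [0.5232 0.1966 0.012 ] yaw 14.9 t 24.925 w 0.040210949036106704 F [-0.1 -0.4 -0.3]
tool shift units [-0.054  0.421  0.001] turn units 1.88
in target frame [0.016 0.424 0.   ]
```

Emit:
apply_moves:
  commands:
    - [[0.53,-0.01,0.18,0,0.5],[0.53,-0.02,0.18,0,0.5],[0.53,-0.02,0.18,0,0.5],[0.53,-0.02,0.15,0,0.5],[0.53,0,0.1,0,0],[0.53,0,0.08,0,0],[0.53,0,0,0,0]]

```text
clock: 25.8
eef_pos: [0.5479, 0.1989, 0.0114]
ee_rot: [-2.123, -2.314, 0.002]
force: [-2.8, -0.4, 1.0]
width: 0.0401
gripper_force: 1.3
```

Emit:
apply_moves:
  commands:
    - [[0.53,0,0.1,0,0],[0.53,0,0.06,0,0],[0.53,0,0,0,0]]

```text
clock: 26.18
eef_pos: [0.5476, 0.1988, 0.011]
ee_rot: [-2.119, -2.309, 0.014]
force: [-9.0, -0.6, 6.8]
width: 0.0403
gripper_force: 4.9
```

Emit:
apply_moves:
  commands:
    - [[0.53,0,-0.25,0,0],[0.53,0,-0.25,0,0],[0.53,0,0,-0.5,0],[0.53,0,0,-1,0],[0.53,0,0,-1,0],[0.53,0,0,-1,0],[0.53,0,0,-1,0],[0.53,0,0,-1,0]]

```text
clock: 27.18
eef_pos: [0.5396, 0.1981, 0.1788]
ee_rot: [2.124, 2.312, 0.004]
force: [-0.0, -0.2, -0.5]
width: 0.04
gripper_force: 0.0
```

Emit:
apply_moves:
  commands:
    - [[0.53,1,0,0,0],[0.53,1,0,0,0],[0.53,1,0,0,0],[0.53,1,0,0,0],[0.53,1,0,0,0],[0.53,1,0,0,0],[0.53,0,0,0,0]]

```text
clock: 28.05
eef_pos: [0.5237, 0.3795, 0.1776]
ee_rot: [2.121, 2.316, 0.005]
force: [-0.5, -0.2, -0.2]
width: 0.0404
gripper_force: 0.0
```

```bash
python3 - <<'E'
from h import *
red('z')
a=load('s0');b=load('t0');a1=load('zs');b1=load('zt')
r=lambda s,x,y:cv2.resize(s['img'][y:y+90,x:x+120],(400,300),interpolation=2)
V=np.vstack([np.hstack([r(b,185,155),r(a,190,165)]),np.hstack([r(b1,185,155),r(a1,190,165)])])
cv2.imwrite('pics/fin.png',V[:,:,::-1])
E
```

```text
top 21
knob [0.5353 0.1983 0.075 ] ang 95.8 r 0.1199
scene 13
knob [0.5363 0.1948 0.075 ] ang 95.4 r 0.1163
tcp ang 94.5 r 0.2992 [-0.1 -0.5  0.4]
```

View pics/fin.png

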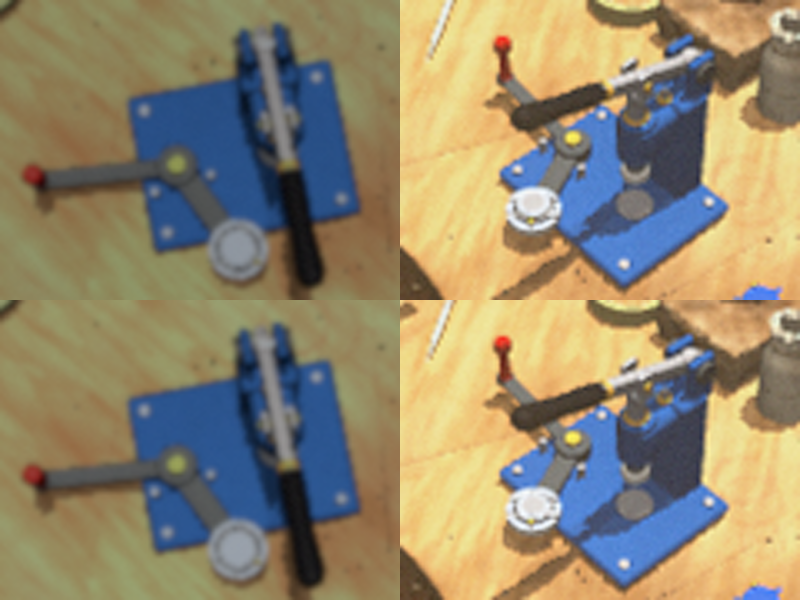

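```bash
python3 - <<'E'
from h import *
def sh(a,b,x0,x1,y0,y1):
    g=lambda s:np.float32(cv2.cvtColor(s['img'],cv2.COLOR_RGB2GRAY)[y0:y1,x0:x1]);A,B=g(a),g(b);return cv2.phaseCorrelate(A,B,cv2.createHanningWindow(A.shape[::-1],cv2.CV_32F))
for n,r in (('t',(184,216,195,219)),('s',(210,232,168,195))):
    a=load(n+'0');b=load('z'+n);print(n,sh(a,b,*r))
a=load('t0');b=load('zt')
for f in('t0','t1','zt'):
    s=load(f);im=s['img'][200:215,186:205].astype(float);w=np.clip(im[...,0]-im[...,1]-40,0,None);w[:,:]*=(im[...,2]<90);ys,xs=np.mgrid[200:215,186:205];u,v=(w*xs).sum()/w.sum(),(w*ys).sum()/w.sum()
    q=onz(s,u,v,.075);d=q[:2]-[.5473,.079];print(f,u.round(2),v.round(2),np.degrees(np.arctan2(d[1],d[0])).round(2))
E
```

```text
t ((0.11867981156601815, -0.2509603712445898), 0.9063585602367917)
s ((0.02305213633390224, 0.40471811535764424), 0.9256592440752336)
t0 194.45 206.94 95.1
t1 194.43 206.93 95.08
zt 194.44 206.92 95.07
```

```bash
python3 -c "
from h import *
print(bot.hand_in())"
```

```text
the job is handed in; nothing more can be done
None
```

The job is handed in at about 28 s of the 58 s allowed: the lever was pushed down onto its hard stop (69 N) with the nest fully in, it rose again, and the nest is back fully out with the watch lying in it. I did not view the case back close up to confirm it is flush.

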